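Lock a display arm into the slotted stand

TASK

Take the display arm out of its wooden rack, hook both of its claws into the two slots of the steel display stand, and press it down gently until it snaps past the catch and sits fully home, then let go of it. Feel for the slots rather than force them: never press the arm against the stand with more than about 2.5 kg, and do not disturb the pottery and tools around.

Things in the scene. Friction and masses are not known exactly. Their poses are not given: they have to be found in the camera images.
- bracket: Display arm: flat upright aluminium plate 10 mm thick, 0.26 kg. Origin: in its lower edge; x along the arm to the claws, y across the thickness, z up. Web x -30..50 mm, z 0..60; top bar x -75..50, z 60..80, a 12 mm stop on top of its free end. Back edge at x = 50 mm, with two 8 mm thick claws. It starts upright in the rack's groove.
- bracket_grip (a point): Good place to grip from above: on the bracket's top bar at bracket (20, 0, 70) mm, 10 mm below the bar's top edge; the fingers close along the bracket's y.
- bracket_back (a point): Middle of the bracket's back edge, bracket (50, 0, 40) mm.
- bracket_claw (a point): Upper claw's lip bottom, bracket (59.5, 0, 48) mm. Each claw: a neck x 50..63 mm, 10 mm tall, and a lip x 56..63 mm hanging 12 mm below the neck (claw 22 mm tall in all). The lower claw is the same, 45 mm lower. The upper lip also has a V-shaped nose on its back, out to x = 67 mm, z 47..55.
- rack: Wooden rack block 70 x 80 x 35 mm, fixed to the table; a groove 14 mm wide along its x, 25 mm deep (floor 10 mm above the table), open at both ends, holds the bracket upright. Origin: centre of the underside.
- stand: Steel display stand, fixed. Origin on the table, under the face of its slotted rail (upright hollow rail 40 mm wide, 36 deep, 115 tall). The face is the plane x = 0, looking to -x; y across, z up. The rail was clamped by hand anywhere from 20 mm below to 20 mm above its nominal height: no pose here tells which, it must be felt or seen.
- stand_face (a point): Point of the rail's face plane on its middle line, 140 mm above the table; does not follow the rail. Two slots on that line, 12 mm wide, 26 mm tall, go through the 4 mm front wall; at nominal height their lower edges are 115 and 160 mm and the rail's top 200 mm above the table. The stand's base plate is 160 x 140 x 14 mm.
- stand_home (a point): Where the bracket's origin is when it hangs fully home, if the rail is at nominal height (it is really up to 20 mm higher or lower). Fixed to the stand, at stand (-51, 0, 100) mm. The claws pass the slots when the bracket is 13 to 16 mm above its true home (14.5 best), then it moves on 19 mm until its back edge meets the face, then drops.
- seat (a joint): Sprung pin in the rail under the lower claw: 0 when free, 0.003 m when the bracket is fully home (takes 1 N; moves in the last 3 mm). From 10 to 4 mm above home the upper lip's nose must push past a sprung roller: 5 to 15 N down, then it snaps past and the roller holds it down. Home is a hard stop.
- mug: White mug, 76 mm wide, 85 mm tall, loose. A bystander. Origin: centre of its underside.
- bowl: Blue bowl, 120 mm wide, 50 mm tall, loose. A bystander. Origin: centre of its underside.
- jar: Glass jar, 70 mm wide, 90 mm tall, loose. A bystander. Origin: centre of its underside.
- pinch_cup: Terracotta cup, 64 mm wide, 60 mm tall, loose. A bystander. Origin: centre of its underside.
- scraper: Spatula-like scraper lying flat, loose. A bystander. Origin: centre of its underside.
There are look-alikes about, which are no part of the job. Of the things shaped like the bracket, the aluminium one is meant. Leave any green look-alike of the stand alone.

How it is judged:
By the outcome, as a careful person would: the job done as asked, in the order asked, and still so for the second after the job is handed in, with the robot touching nothing.
It also fails if it takes over 67 s, if anything falls off the work surface, if the arm or the gripper's body presses on something with over 40 N, if the wrist force passes 120 N, or if a joint passes its speed limit or range.

ROBOT

A 6-joint arm with a two-finger parallel gripper is mounted at the origin on the work surface. World frame = base frame: x ahead of the robot, y to its left, z up, the work surface at z = 0. Lengths are in m, angles in rad, forces in N, time in s.
With the tool pointing down it reaches from about 0.325 to 0.925 m from the base axis. Payload 3.1 kg.
Tool frame: the origin (TCP) lies at the very end of the fingers, on their centre line; the grasp point (between the pads) lies 19 mm behind it (arm.grip_depth is the distance from the TCP to the grasp point, in m); z points along the fingers, y is the line along which they close (so a half turn about z gives the same grasp; the last joint's range is limited). The gripper opens to 85 mm and grips with 20 to 120 N. Pads are 22 mm wide; open, the fingers measure 114 mm over their backs; the gripper's body (76 mm by 85 mm) begins 54 mm behind the grasp point. The pads swing forward as they close: fully open they stand 13 mm farther back than shut.
Start: joints at [1.021, 0.217, 1.613, -0, 1.311, -0.112], TCP at [0.265, 0.566, 0.231] pointing down, gripper open.
Joint ranges: [-2.75, 2.75], [-0.78, 2.1], [0.31, 2.55], [-1.13, 4.27], [0.13, 2.63], [-2.58, 2.58]. Speed limits (rad/s): [2.79, 2.79, 3.14, 3.14, 3.14, 3.14].

INTERFACE

Orientations are given as a unit quaternion [x, y, z, w].
In Python, from bench import arm gives the robot as it stands.
- The arm moves only by the shell command python3 -m jog 'ROWS' [FORCE]. ROWS is a JSON object whose one key "rows" holds a list that holds one entry, the list of rows, each a list of 5 numbers: the shift along the world's x, y, z in cm, then the turn about the world's z in degrees, then the opening, from 0 (shut) to 1 (fully open). In form: {"rows": [[[x, y, z, turn, claw], ...]]}. A call has 1 to 8 rows; each row is the pose to reach, as a shift and turn from the pose commanded when the call began; what a row does not reach only later rows make up. A row lasts 1/10 s, in which the tool goes at most 50 mm and 8.59 degrees, less where a joint would pass 70% of its speed; a pose out of reach is approached as far as the arm can. A call with a gripper value outside its range is refused whole. The fingers move at their own pace and stop on an object; FORCE is the grip in N (left out, the last holds). Time passes only in rows, so rows that repeat a pose let the fingers close. It gives the time, the measured TCP pose, the force, the opening and the grip force at its end, in the units of the state.
- arm.get_state(): the state, without advancing time (a new reading comes with each control period).
- arm.camera(name): name is "scene" or "top" or "wrist"; returns the picture (480x640x3 uint8, blue, green, red); there is no depth.
- arm.camera_params(name): a dict with "K" (3x3 intrinsics, pixels), "eye" and "orientation" of the camera in the world. Camera axes: x right, y up, looking along -z (the intrinsics and any distortion apply to the point x, -y, -z); pixel columns grow to the right and rows downward; lengths in m; the calibration is good to about 2 mm. A picture is of the moment at which its call begins: read the wrist's pose just before it. camera_params takes no time and is no camera call; for the wrist camera it gives the pose at the moment of the call.
- arm.finish_job(): hands the job in; it is judged then, once.
Trained networks look in the newest picture that a camera, given by its name, has taken for a name from the list of things; names that differ only in an ending like _2 or _b are one class to them, and where a whole thing is asked for, a point or a joint stands for the part that bears it (a point fixed in the world has none). Each returns a list of dicts, best first, with "score" (0 to 1); they miss things now and then, are a little off and sometimes report something else, mostly with a low value. They report only what shows in the picture. A call takes as long as a camera call. They do not tell look-alikes from the thing itself.
- arm.boxes_of(name, camera): "position" ([x, y, z] in m, in the coordinates of the camera as it stood for that picture, good to about 4 mm: the middle of the surface that is visible of it).
- arm.masks_of(name, camera): "mask" (480x640 bool, what is visible of it).
The state is a dict: "clock": time; "joint_positions": joint angles; "joint_vel": joint speeds; "tau": joint torques, N m; "tool_pos": TCP position; "tcp_rot": TCP orientation; "wrist_force": force on the tool from outside, world axes, zero at the start; "moment": the same for the moment, N m; "finger_gap": finger opening in m; "gripper_force": force on a finger pad.
Only numpy, scipy, OpenCV 4.12 (cv2) and the standard library are available. Lean on these libraries where they do the work, as an engineer would, in place of code of your own. Each camera call takes 0.05 s, during which the arm holds its last target. There are 200 camera calls.

## Working session

There is one attempt and no reset: what is moved stays moved. The work goes in short steps, Python scripts to look and compute and a shell command to move; the robot and the scene stay as the last step left them, time stands still between calls to the robot, and variables do not carry over. Pictures are saved under pics/ and viewed, at most 10 in all, crops included, and the job is handed in when it is done.

```bash
ls; mkdir -p pics
cat > h.py <<'E'
import numpy as np, cv2
from scipy.spatial.transform import Rotation as R
from bench import arm
def shot(n,f=None):
    p=arm.camera_params(n); im=arm.camera(n)
    if f: cv2.imwrite('pics/'+f,im)
    return im,p
def rot(p):
    o=np.array(p['orientation']); return R.from_quat(o).as_matrix() if o.shape==(4,) else o
def w(p,c): return rot(p)@np.array(c)+np.array(p['eye'])
def proj(p,X):
    c=rot(p).T@(np.array(X)-np.array(p['eye'])); q=np.array(p['K'])@[c[0],-c[1],-c[2]]; return q[:2]/q[2]
def ray(p,u,v):
    d=np.linalg.inv(np.array(p['K']))@[u,v,1]; return rot(p)@[d[0],-d[1],-d[2]]
def onz(p,u,v,z):
    d=ray(p,u,v); e=np.array(p['eye']); return e+d*(z-e[2])/d[2]
def tri(obs):
    A=np.zeros((3,3));b=np.zeros(3)
    for p,u,v in obs:
        d=ray(p,u,v);d/=np.linalg.norm(d);M=np.eye(3)-np.outer(d,d);A+=M;b+=M@np.array(p['eye'])
    return np.linalg.solve(A,b)
E
python3 - <<'E'
from h import *
np.set_printoptions(precision=4,suppress=True)
ims=[]
for n in ('scene','top'):
    im,p=shot(n,n+'0.png'); print(n,p)
    for t in ('bracket','stand','rack','mug','bowl','jar','pinch_cup','scraper'):
        for b in arm.boxes_of(t,n): 
            W=w(p,b['position']); print(n,t,round(b['score'],2),W,proj(p,W))
s=arm.get_state();print(s)
E
```

```text
pics
scene {'K': array([[624.4381,   0.    , 322.109 ],
       [  0.    , 624.4381, 246.1969],
       [  0.    ,   0.    ,   1.    ]]), 'eye': array([1.2267, 0.3949, 1.2062]), 'orientation': array([0.1648, 0.2843, 0.81  , 0.4857])}
scene bracket 0.63 [ 0.1984 -0.3132  0.0545] [275.2659 150.1611]
scene bracket 0.62 [ 0.5015 -0.1272  0.0646] [276.5006 252.4594]
scene bracket 0.23 [ 0.36   -0.2575  0.0371] [261.7711 201.121 ]
scene stand 0.83 [0.2955 0.2523 0.0139] [459.6336 264.0031]
scene stand 0.57 [0.5513 0.2842 0.0162] [431.4829 353.8845]
scene rack 0.8 [ 0.5298 -0.1322  0.038 ] [269.1985 267.172 ]
scene mug 0.6 [0.3997 0.0186 0.0488] [352.3601 249.256 ]
scene mug 0.16 [ 0.6531 -0.0443  0.0222] [274.7686 326.448 ]
scene bowl 0.81 [ 0.6545 -0.0458  0.0237] [273.8054 326.308 ]
scene jar 0.6 [ 0.7228 -0.2267  0.0794] [183.5515 303.0232]
scene pinch_cup 0.87 [ 0.359  -0.2552  0.0383] [262.7158 200.8923]
scene scraper 0.69 [0.5499 0.2796 0.0061] [429.1343 354.7564]
scene scraper 0.66 [ 0.5013 -0.1302  0.0672] [275.3885 251.2536]
scene scraper 0.63 [0.7745 0.2058 0.006 ] [351.6385 428.09
[... 698 characters left out ...]
03 171.4203]
top jar 0.67 [ 0.6964 -0.2496  0.0875] [416.7443 156.2984]
top pinch_cup 0.86 [ 0.3627 -0.2679  0.0255] [418.4774 301.3872]
top scraper 0.59 [0.7706 0.2018 0.0013] [232.9385 132.9519]
{'clock': 0.9, 'joint_positions': array([ 1.0208,  0.2169,  1.6134, -0.    ,  1.3113, -0.1122]), 'joint_vel': array([ 0.0013,  0.0002,  0.0015, -0.0006, -0.0012, -0.0004]), 'tau': array([ -0.0001, -39.6881, -30.4263,  -0.0001,   0.0006,  -0.    ]), 'tool_pos': array([0.265 , 0.5661, 0.2313]), 'tcp_rot': array([ 0.2172,  0.9761, -0.    ,  0.    ]), 'wrist_force': array([-0.4181, -0.3875, -0.0986]), 'moment': array([-0.0336,  0.0227,  0.0365]), 'gripper_force': 0.0, 'finger_gap': 0.08548813180539304}
```

View pics/scene0.png

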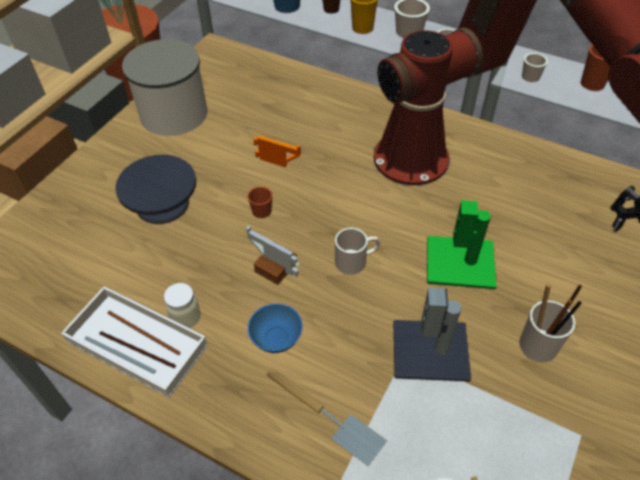

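View pics/top0.png

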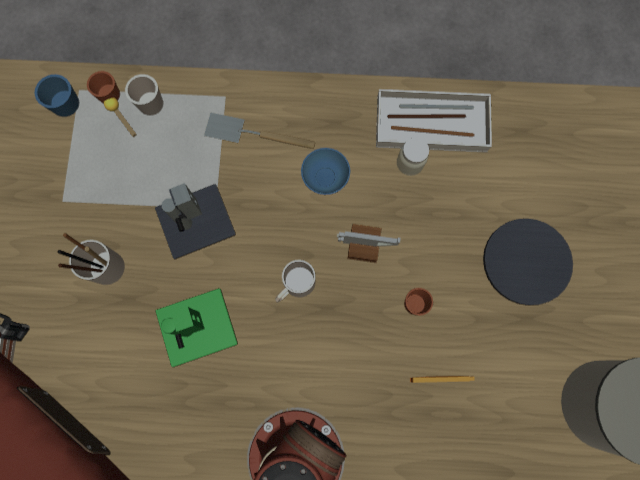

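Bracket candidates are the aluminium one at scene (275,252) / top (368,238), and the orange one at scene (275,150) / top (443,379). The aluminium one, in the wooden rack, is the one to take. Stand candidates are the grey one at scene (432,340) and the green look-alike at (462,250), so I choose the grey. Next I check both choices in a close crop.

Run:
```python
from h import *
a=cv2.imread('pics/scene0.png');b=cv2.imread('pics/top0.png')
c=lambda im,x,y,s:cv2.resize(im[y:y+s*3//4,x:x+s],(400,300),interpolation=cv2.INTER_CUBIC)
o=np.vstack([np.hstack([c(a,230,215,90),c(a,385,280,100)]),np.hstack([c(b,325,210,90),c(b,145,175,100)])])
cv2.imwrite('pics/crop0.png',o)
```

```text
(no output)
```

View pics/crop0.png

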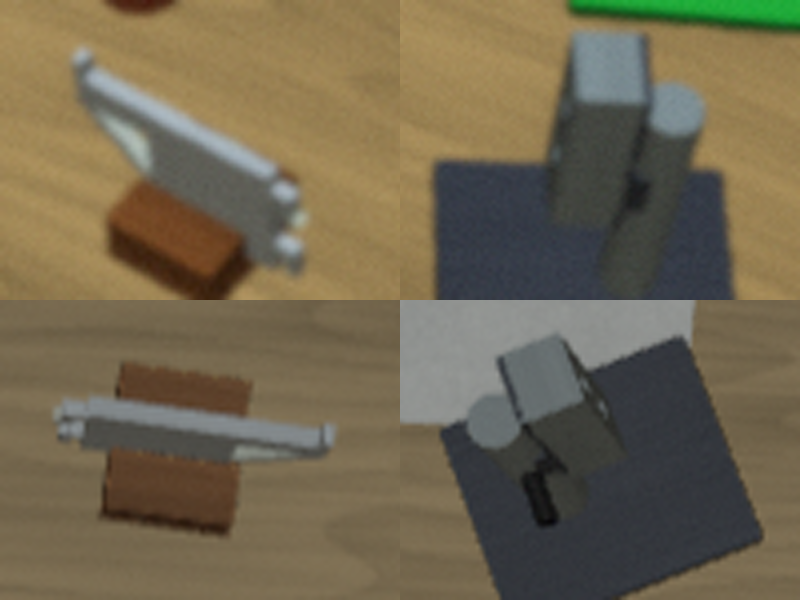

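The crop confirms the aluminium bracket at scene (275,252) in the rack, with its claws toward world +y. The grey stand's slots face -y, toward the bracket (top ~(192,195)). I move up and across for wrist views.

```bash
python3 -m jog '{"rows": [[[0,0,5,0,1],[2,-3,10,0,1],[5,-7,14,-3,1],[8,-12,17,-6,1],[11,-17,17,-10,1],[14,-22,17,-15,1],[17,-27,17,-20,1],[20,-32,17,-25,1]]]}'; python3 -m jog '{"rows": [[[2,-5,0,0,1],[2,-10,0,0,1],[2,-12,0,0,1],[2,-12,0,0,1],[2,-12,0,0,1]]]}'
python3 - <<'E'
from h import *
np.set_printoptions(precision=4,suppress=True)
print(arm.get_state()['tool_pos'],arm.get_state()['tcp_rot'])
im,p=shot('wrist','w1.png');print(p)
print(rot(p))
for t in ('bracket','stand','rack'):
  for b in arm.boxes_of(t,'wrist'): print(t,b['score'],w(p,b['position']))
t=arm.camera_params('top')
for n,z,L in (('rail',.2,[(170,189.5),(186,184),(192.5,199),(175,205.5)]),('base',.014,[(155,208),(216,184),(236,234.5),(175,257)])):
  print(n,[onz(t,*q,z) for q in L])
E
```

```text
clock: 1.7
tool_pos: [0.43, 0.3038, 0.4005]
tcp_rot: [0.425, 0.905, 0.001, 0.001]
wrist_force: [0.0, -0.0, -0.1]
finger_gap: 0.0856
gripper_force: 0.0
clock: 2.2
tool_pos: [0.4494, 0.1854, 0.3999]
tcp_rot: [0.424, 0.906, 0.001, 0.0]
wrist_force: [-0.2, -0.1, 0.2]
finger_gap: 0.0855
gripper_force: 0.0
[0.4494 0.1854 0.3999] [0.4239 0.9057 0.0006 0.    ]
{'K': array([[385.0838,   0.    , 317.4119],
       [  0.    , 385.0838, 237.5495],
       [  0.    ,   0.    ,   1.    ]]), 'eye': array([0.3959, 0.2511, 0.5426]), 'orientation': array([-0.1552, -0.0558,  0.3358,  0.9274])}
[[ 0.7682 -0.6056 -0.2077]
 [ 0.6402  0.7263  0.2503]
 [-0.0007 -0.3252  0.9456]]
bracket 0.83 [ 0.4977 -0.0897  0.0639]
stand 0.98 [0.5212 0.2739 0.0157]
stand 0.71 [0.2959 0.2388 0.0118]
rack 0.62 [ 0.5229 -0.1049  0.0327]
rack 0.23 [0.5184 0.2766 0.0155]
rail [array([0.5533, 0.2888, 0.2   ]), array([0.567 , 0.2562, 0.2   ]), array([0.5348, 0.2394, 0.2   ]), array([0.5189, 0.2747, 0.2   ])]
base [array([0.5612, 0.374 , 0.014 ]), array([0.6294, 0.2306, 0.014 ]), array([0.5045, 0.1715, 0.014 ]), array([0.4424, 0.313 , 0.014 ])]
```

View pics/w1.png

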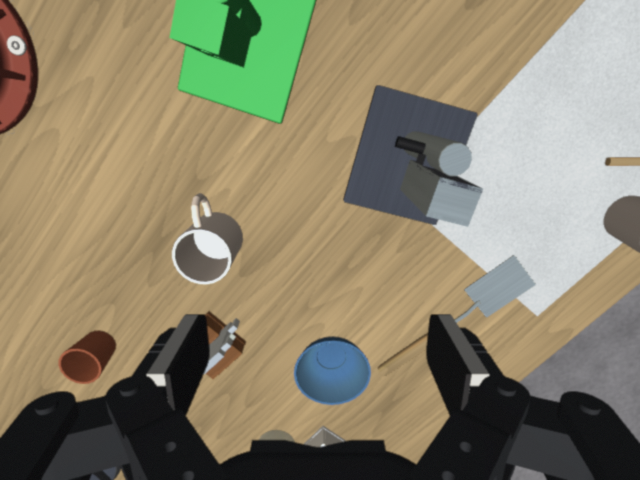

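The wrist view shows the grey stand's rail top at about (453,202), the round post at (455,158), and the bracket in its rack at (225,345). I move over the bracket next.

```bash
python3 -m jog '{"rows": [[[1,-4.5,0,-6,1],[2,-9,0,-12,1],[3,-14,0,-18,1],[4,-19,-1,-24,1],[5,-24,-3,-30,1],[5,-28,-6,-36,1],[5,-32,-9,-36,1],[5,-36,-11,-36,1]]]}'; python3 -m jog '{"rows": [[[0,-3,0,0,1],[0,-3,0,0,1],[0,-3,0,0,1],[0,-3,0,0,1]]]}'
python3 - <<'E'
from h import *
np.set_printoptions(precision=4,suppress=True)
print(arm.get_state()['tool_pos'],arm.get_state()['tcp_rot'])
im,p=shot('wrist','w2.png');print(p)
for t in ('bracket_grip','bracket_back','bracket_claw','bracket','rack'):
  for b in arm.boxes_of(t,'wrist'): X=w(p,b['position']);print(t,b['score'],X,proj(p,X))
np.savez('w2.npz',**p)
E
```

```text
clock: 3.2
tool_pos: [0.4993, -0.173, 0.2886]
tcp_rot: [0.682, 0.732, 0.0, -0.001]
wrist_force: [0.9, 0.4, -0.1]
finger_gap: 0.085
gripper_force: 0.0
clock: 3.6
tool_pos: [0.4999, -0.2016, 0.291]
tcp_rot: [0.682, 0.731, 0.0, 0.0]
wrist_force: [0.2, 0.3, -0.2]
finger_gap: 0.0854
gripper_force: 0.0
[ 0.4999 -0.2016  0.291 ] [0.6819 0.7315 0.0003 0.0001]
{'K': array([[385.0838,   0.    , 317.4119],
       [  0.    , 385.0838, 237.5495],
       [  0.    ,   0.    ,   1.    ]]), 'eye': array([ 0.4945, -0.1164,  0.4337]), 'orientation': array([-0.1655, -0.0051,  0.0344,  0.9856])}
bracket_grip 0.77 [ 0.1939 -0.3225  0.0597] [ 25.6704 286.1731]
bracket_grip 0.59 [ 0.4971 -0.1329  0.0951] [319.5414 125.2777]
bracket_back 0.84 [ 0.1916 -0.3213  0.0562] [ 25.6677 283.6192]
bracket_back 0.74 [ 0.4943 -0.1365  0.0917] [316.0107 129.3103]
bracket_claw 0.56 [ 0.4986 -0.1406  0.0914] [320.6645 134.512 ]
bracket_claw 0.56 [ 0.192  -0.3195  0.0529] [ 27.9566 280.8668]
bracket 0.85 [ 0.4978 -0.1373  0.0915] [319.976  130.5559]
bracket 0.73 [ 0.1917 -0.3201  0.0549] [ 26.4105 282.1488]
rack 0.65 [ 0.4936 -0.1335  0.0361] [315.7964 122.6503]
```

View pics/w2.png

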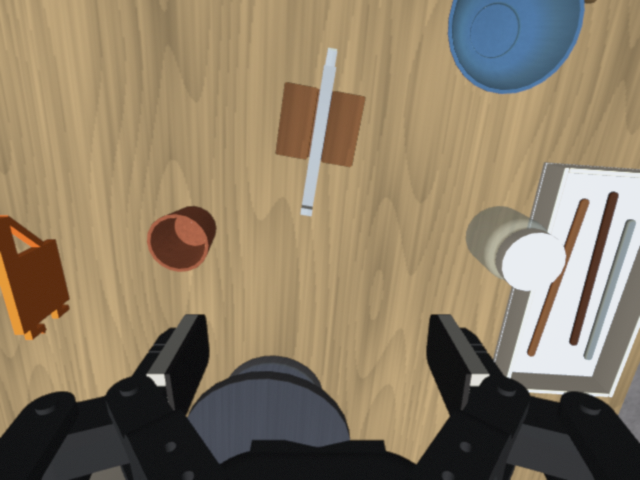

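The picture shows the bracket from claw tip (333,50) to stop end (307,214), upright in the rack at (320,125). I take a second view shifted 6 cm.

```bash
python3 -m jog '{"rows": [[[4,0,0,0,1],[6,0,0,0,1],[6,0,0,0,1],[6,0,0,0,1],[6,0,0,0,1]]]}' | head -2
python3 - <<'E'
from h import *
np.set_printoptions(precision=4,suppress=True)
i2,p2=shot('wrist','w3.png'); i1=cv2.imread('pics/w2.png'); p1=dict(np.load('w2.npz'))
out=[]
for im,p in((i1,p1),(i2,p2)):
    c=proj(p,[.4975,-.145,.09]); x0,y0=int(c[0])-70,max(int(c[1])-110,0)
    g=im[y0:y0+220,x0:x0+140].astype(int); m=(g.min(2)>125)&(g.max(2)-g.min(2)<45)
    n,l,s,_=cv2.connectedComponentsWithStats(m.astype(np.uint8)); k=1+np.argmax(s[1:,4])
    ys,xs=np.where(l==k); P=np.c_[xs+x0,ys+y0].astype(float)
    print('area',s[k],P.min(0),P.max(0))
    rows=[]
    for y in np.unique(P[:,1])[::12]: q=P[P[:,1]==y][:,0]; rows.append((y,q.min(),q.max()))
    print(rows); out.append(P)
np.save('P1.npy',out[0]);np.save('P2.npy',out[1]);np.savez('w3.npz',**p2)
o=np.hstack([cv2.resize(i[max(int(proj(p,[.4975,-.145,.09])[1])-110,0):][:220,int(proj(p,[.4975,-.145,.09])[0])-70:][:,:140],(381,600),interpolation=cv2.INTER_CUBIC) for i,p in((i1,p1),(i2,p2))])
print([proj(p,[.4975,-.145,.09]) for p in(p1,p2)])
cv2.imwrite('pics/c3.png',o)
E
```

```text
clock: 4.4
tool_pos: [0.5585, -0.2027, 0.2905]
area [  52   18   37  160 2000] [301.  47.] [337. 206.]
[(np.float64(47.0), np.float64(328.0), np.float64(329.0)), (np.float64(59.0), np.float64(325.0), np.float64(336.0)), (np.float64(71.0), np.float64(322.0), np.float64(335.0)), (np.float64(83.0), np.float64(320.0), np.float64(333.0)), (np.float64(95.0), np.float64(319.0), np.float64(331.0)), (np.float64(107.0), np.float64(317.0), np.float64(329.0)), (np.float64(119.0), np.float64(315.0), np.float64(327.0)), (np.float64(131.0), np.float64(313.0), np.float64(325.0)), (np.float64(143.0), np.float64(311.0), np.float64(322.0)), (np.float64(155.0), np.float64(309.0), np.float64(320.0)), (np.float64(167.0), np.float64(307.0), np.float64(319.0)), (np.float64(179.0), np.float64(305.0), np.float64(317.0)), (np.float64(191.0), np.float64(303.0), np.float64(315.0)), (np.float64(203.0), np.float64(301.0), np.float64(313.0))]
area [  56   18   36  160 2054] [237.  41.] [272. 200.]
[(np.float64(41.0), np.float64(260.0), np.float64(267.0)), (np.float64(53.0), np.float64(255.0), np.float64(272.0)), (np.float64(65.0), np.float64(251.0), np.float64(263.0)), (np.float64(77.0), np.float64(250.0), np.float64(262.0)), (np.float64(89.0), np.float64(249.0), np.float64(261.0)), (np.float64(101.0), np.float64(248.0), np.float64(259.0)), (np.float64(113.0), np.float64(247.0), np.float64(258.0)), (np.float64(125.0), np.float64(245.0), np.float64(257.0)), (np.float64(137.0), np.float64(244.0), np.float64(255.0)), (np.float64(149.0), np.float64(243.0), np.float64(254.0)), (np.float64(161.0), np.float64(241.0), np.float64(253.0)), (np.float64(173.0), np.float64(240.0), np.float64(251.0)), (np.float64(185.0), np.float64(239.0), np.float64(250.0)), (np.float64(197.0), np.float64(237.0), np.float64(249.0))]
[array([319.03  , 139.5434]), array([251.644 , 133.4878])]
```

View pics/c3.png

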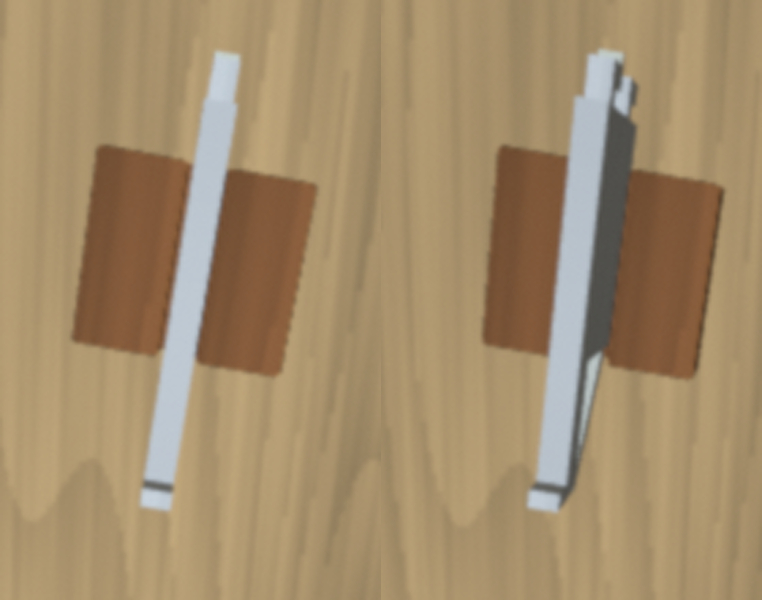

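The crops show the bracket's bar end at view-1 pixel (329.7,65.7) and view-2 (258.5,58.6), with the foot of the stop at (306.6,205.7) and (243.8,200.8).

Run:
```python
from h import *
np.set_printoptions(precision=4,suppress=True)
p1=dict(np.load('w2.npz'));p2=dict(np.load('w3.npz'))
a=tri([(p1,329.7,65.7),(p2,258.5,58.6)]);b=tri([(p1,306.6,205.7),(p2,243.8,200.8)])
print(a,b,np.linalg.norm(a-b))
# line fits of bar centre, back-projected on z=.09
for p,P in((p1,np.load('P1.npy')),(p2,np.load('P2.npy'))):
    ys=[y for y in np.unique(P[:,1]) if 75<y<195]
    c=np.array([(P[P[:,1]==y][:,0].min()/2+P[P[:,1]==y][:,0].max()/2+.5,y+.5) for y in ys])
    k=np.polyfit(c[:,1],c[:,0],1)
    for z in(.088,.09,.092):
        q=[onz(p,np.polyval(k,v),v,z) for v in(80,190)]
        d=q[0]-q[1]; yaw=np.degrees(np.arctan2(d[1],d[0])); xat=q[1]+d*((-.14-q[1][1])/d[1]); print(z,yaw,xat)
for p,e,s in((p1,(329.7,65.7),(306.6,205.7)),(p2,(258.5,58.6),(243.8,200.8))): 
    E,S=onz(p,*e,.09),onz(p,*s,.09);print(E,S,np.linalg.norm(E-S))
s=arm.get_state();y=R.from_quat(s['tcp_rot']).as_matrix()[:,1];print(s['tool_pos'],np.degrees(np.arctan2(y[1],y[0])))
```

```text
[ 0.5021 -0.0855  0.0882] [ 0.4902 -0.2061  0.0854] 0.12112780715059845
0.088 84.35924920501785 [ 0.4972 -0.14    0.088 ]
0.09 84.3592492050178 [ 0.4972 -0.14    0.09  ]
0.092 84.35924920501779 [ 0.4971 -0.14    0.092 ]
0.088 84.29396888383916 [ 0.4968 -0.14    0.088 ]
0.09 84.29396888383918 [ 0.4971 -0.14    0.09  ]
0.092 84.29396888383913 [ 0.4974 -0.14    0.092 ]
[ 0.502  -0.0858  0.09  ] [ 0.4903 -0.2047  0.09  ] 0.11950956913354795
[ 0.5024 -0.0856  0.09  ] [ 0.4911 -0.2051  0.09  ] 0.11997385769895041
[ 0.5585 -0.2028  0.2906] 3.9028644114222777
```

The two views agree: bar top z ≈ 0.09, yaw 84.3°, and a bar length of about 120 mm up to the stop. The grip point is (0.499, -0.116, 0.08).

```bash
python3 -m jog '{"rows": [[[-3,4,-3,-5,1],[-5.9,8.7,-7,-9.6,1],[-5.9,8.7,-11,-9.6,1],[-5.9,8.7,-14,-9.6,1],[-5.9,8.7,-14,-9.6,1],[-5.9,8.7,-14,-9.6,1],[-5.9,8.7,-14,-9.6,1]]]}'
python3 - <<'E'
from h import *
s=arm.get_state();y=R.from_quat(s['tcp_rot']).as_matrix()[:,1];print(s['tool_pos'],np.degrees(np.arctan2(y[1],y[0])))
E
```

```text
clock: 5.15
tool_pos: [0.5025, -0.1173, 0.1537]
tcp_rot: [0.742, 0.671, 0.001, 0.002]
wrist_force: [0.2, -0.0, 1.9]
finger_gap: 0.0851
gripper_force: 0.0
[ 0.50254059 -0.11725815  0.15367761] -5.724566801201409
```

```bash
python3 -m jog '{"rows": [[[-0.3,0.1,-2,0,1],[-0.3,0.1,-5,0,1],[-0.3,0.1,-7,0,1],[-0.3,0.1,-8.5,0,1],[-0.3,0.1,-9.2,0,1],[-0.3,0.1,-9.2,0,1],[-0.3,0.1,-9.2,0,1]]]}'
```

```text
clock: 5.85
tool_pos: [0.499, -0.1158, 0.0604]
tcp_rot: [0.741, 0.671, 0.001, 0.002]
wrist_force: [-0.3, -0.8, -0.3]
finger_gap: 0.0856
gripper_force: 0.0
```

```bash
python3 -m jog '{"rows": [[[0,0,0,0,0],[0,0,0,0,0],[0,0,0,0,0],[0,0,0,0,0],[0,0,0,0,0],[0,0,0,0,0],[0,0,0,0,0],[0,0,0,0,0]]]}' 110;  python3 -m jog '{"rows": [[[0,0,0,0,0],[0,0,0,0,0]]]}'; python3 -c "
from h import *
print(arm.get_state()['moment'])"
```

```text
clock: 6.65
tool_pos: [0.4974, -0.1148, 0.0588]
tcp_rot: [0.741, 0.671, 0.0, -0.0]
wrist_force: [-1.7, 0.1, 2.4]
finger_gap: 0.0081
gripper_force: 107.5
clock: 6.85
tool_pos: [0.4974, -0.1148, 0.0588]
tcp_rot: [0.741, 0.671, 0.0, 0.0]
wrist_force: [-1.0, 1.3, 4.0]
finger_gap: 0.0082
gripper_force: 107.6
[ 0.19546936  0.13845714 -0.02768482]
```

```bash
python3 -m jog '{"rows": [[[0,0,1,0,0],[0,0,3,0,0],[0,0,7,0,0],[0,0,11,0,0],[0,0,15,0,0],[0,0,18,0,0],[0,0,21,0,0],[0,0,21,0,0]]]}';  python3 -m jog '{"rows": [[[1,4,0,3,0],[2,8,0,8,0],[4,13,0,13,0],[6,18,0,18,0],[8,23,0,23,0],[8.7,27,0,28,0],[8.7,28.5,0,31,0],[8.7,28.5,0,31,0]]]}' ;python3 -m jog '{"rows": [[[0,0,0,0,0],[0,0,0,0,0],[0,0,0,0,0]]]}'
python3 - <<'E'
from h import *
s=arm.get_state();y=R.from_quat(s['tcp_rot']).as_matrix()[:,1];print(s['tool_pos'],np.degrees(np.arctan2(y[1],y[0])),s['moment'])
im,p=shot('wrist','w4.png');np.savez('w4.npz',**p);print(p['eye'])
E
```

```text
clock: 7.65
tool_pos: [0.4996, -0.1159, 0.2735]
tcp_rot: [0.741, 0.671, 0.002, 0.004]
wrist_force: [1.7, 0.3, -2.3]
finger_gap: 0.0087
gripper_force: 109.1
clock: 8.45
tool_pos: [0.5825, 0.1725, 0.2652]
tcp_rot: [0.533, 0.846, -0.002, -0.002]
wrist_force: [-0.0, -0.6, -2.3]
finger_gap: 0.0086
gripper_force: 108.9
clock: 8.75
tool_pos: [0.584, 0.1685, 0.2681]
tcp_rot: [0.536, 0.844, -0.0, -0.0]
wrist_force: [0.1, 0.0, -3.7]
finger_gap: 0.008
gripper_force: 108.9
[0.58400802 0.16851567 0.26812456] 25.185522443404146 [ 0.02671602  0.03026201 -0.00393122]
[0.54887131 0.24603744 0.41080563]
```

View pics/w4.png

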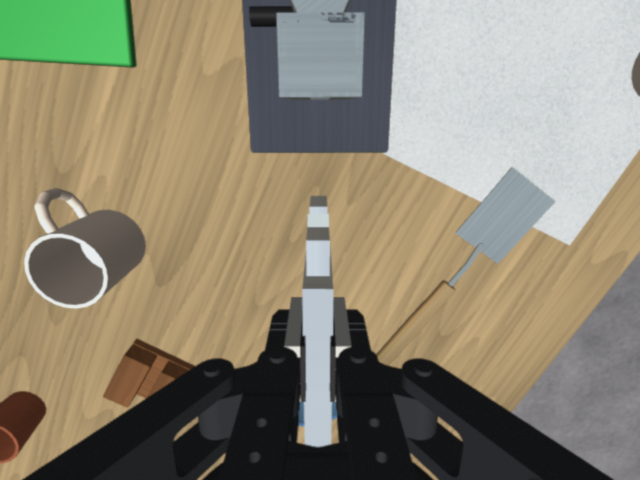

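The view shows the bracket held on the centre column, with its upper claw tip at about (318,200). The rail top spans columns 278–363, rows 12–97, and the gripper is well aligned. I measure the edges precisely.

```bash
cat > rail.py <<'E'
from h import *
def edge(pr,lo,hi):
    g=np.abs(np.gradient(cv2.GaussianBlur(pr.reshape(1,-1).astype(np.float32),(0,0),1)[0])); s=g[lo:hi]; k=lo+int(s.argmax())
    w=g[k-3:k+4]; return float((w*np.arange(k-3,k+4)).sum()/w.sum())
E
python3 - <<'E'
from rail import *
np.set_printoptions(precision=4,suppress=True)
im=cv2.imread('pics/w4.png');p=dict(np.load('w4.npz'));g=im.mean(2)
L=[];Rr=[];F=[]
for r in range(30,92,4): L.append((edge(g[r],265,290),r)); Rr.append((edge(g[r],352,376),r))
for c in range(285,360,5): F.append((c,edge(g[:,c],88,106)))
L,Rr,F=map(np.array,(L,Rr,F))
kl=np.polyfit(L[:,1],L[:,0],1);kr=np.polyfit(Rr[:,1],Rr[:,0],1);kf=np.polyfit(F[:,0],F[:,1],1)
print(np.std(L[:,0]-np.polyval(kl,L[:,1])),np.std(Rr[:,0]-np.polyval(kr,Rr[:,1])),np.std(F[:,1]-np.polyval(kf,F[:,0])))
def x(k): # col=k0*row+k1 ; row=kf0*col+kf1
    c=(k[0]*kf[1]+k[1])/(1-k[0]*kf[0]); return c,np.polyval(kf,c)
fl,fr=x(kl),x(kr); print(fl,fr)
for z in np.arange(.18,.225,.005):
    a,b=onz(p,*fl,z),onz(p,*fr,z); a2,b2=onz(p,np.polyval(kl,40),40,z),onz(p,np.polyval(kr,40),40,z)
    d=(a2-a)+(b2-b); e=b-a
    print(round(z,3),'w',np.linalg.norm(b-a),np.linalg.norm(b2-b),'mid',(a+b)/2,'yaw',np.degrees(np.arctan2(d[1],d[0])),np.degrees(np.arctan2(e[1],e[0]))+90)
s=arm.get_state();T=s['tool_pos'];
for n,bx,bz in(('lipnose',.067,.051),('claw end',.063,.07),('barend',.05,.08)):
    u=np.array([np.cos(np.radians(115.2)),np.sin(np.radians(115.2)),0])
    print(n,proj(p,T+u*(bx-.02)+np.array([0,0,bz-.051])))
E
```

```text
0.06680408982119738 0.07125099017441724 0.3362707461174362
(np.float64(278.71710254697655), np.float64(96.9704687233126)) (np.float64(361.41318627434356), np.float64(96.3466883682184))
0.18 w 0.04655441901177769 0.028494090757834784 mid [0.5478 0.2502 0.18  ] yaw 115.29274247658165 115.55018527221152
0.185 w 0.045545899016836186 0.027876816160128288 mid [0.5478 0.2501 0.185 ] yaw 115.29274247658172 115.55018527221148
0.19 w 0.04453737902189459 0.027259541562421746 mid [0.5479 0.25   0.19  ] yaw 115.29274247658172 115.55018527221148
0.195 w 0.043528859026953 0.02664226696471525 mid [0.5479 0.25   0.195 ] yaw 115.29274247658168 115.55018527221154
0.2 w 0.0425203390320115 0.026024992367008754 mid [0.5479 0.2499 0.2   ] yaw 115.29274247658181 115.55018527221148
0.205 w 0.041511819037069915 0.02540771776930221 mid [0.5479 0.2498 0.205 ] yaw 115.29274247658181 115.55018527221152
0.21 w 0.040503299042128314 0.024790443171595667 mid [0.548  0.2497 0.21  ] yaw 115.29274247658165 115.55018527221154
0.215 w 0.03949477904718693 0.02417316857388917 mid [0.548  0.2496 0.215 ] yaw 115.29274247658165 115.55018527221145
0.22 w 0.03848625905224533 0.023555893976182678 mid [0.548  0.2495 0.22  ] yaw 115.29274247658162 115.55018527221146
0.225 w 0.03747773905730384 0.02293861937847618 mid [0.548  0.2494 0.225 ] yaw 115.29274247658172 115.55018527221144
lipnose [315.9509 210.1125]
claw end [315.616  236.0939]
barend [315.4908 283.8932]
```

```bash
python3 - <<'E'
from rail import *
im=cv2.imread('pics/w4.png');g=im.mean(2)
for r in(202,215,222,234,250,262,284,300,330,360,400,430): print(r,g[r,298:342:1].astype(int)[::2])
E
python3 -m jog '{"rows": [[[0,0,1.5,0,0],[-0.5,1,1.5,0,0],[-1.2,2.6,1.5,0,0],[-2,4.4,1.5,0,0],[-2.2,4.9,1.5,0,0],[-2.2,4.9,1.5,0,0],[-2.2,4.9,1.5,0,0],[-2.2,4.9,1.5,0,0]]]}'
python3 - <<'E'
from rail import *
im,p=shot('wrist','w5.png')
E
```

```text
202 [130 128 134 136 139 137 107  96  95  96  94  94  92  92 106 146 146 143
 148 149 152 154]
215 [137 139 141 143 152 200 208 208 209 209 209 208 209 209 208 195 152 154
 155 154 154 149]
222 [141 142 147 145 151 201 208 209 209 209 208 209 208 209 208 197 157 154
 155 150 147 148]
234 [145 135 132 134 119  96  95  95  95  96  95  94  93  92  92 103 147 149
 150 153 154 149]
250 [136 138 141 151 187 211 209 209 209 211 208 206 206 204 203 201 147 150
 148 149 147 146]
262 [151 152 149 140 162 210 211 209 210 210 209 207 205 204 203 195 124 145
 149 143 138 139]
284 [151 152 131  91  91  90  90  90  90  90  90  89  90  90  90  91  90 107
 144 143 140 143]
300 [ 78  80 149 197 197 197 198 197 198 198 197 198 197 197 197 197 197 180
  88  79  78  78]
330 [ 78  69 109 196 198 197 198 197 197 197 198 197 198 198 197 197 198 172
  50  77  77  77]
360 [ 22  47  59  71 182 198 198 198 198 198 198 199 198 198 198 196 111  58
  57  27  18  20]
400 [ 38 134  62  79 184 200 200 200 199 200 200 199 200 199 199 197 120  60
  97  81  37  39]
430 [121 154 160 182 200 199 199 199 200 201 199 200 200 200 200 200 192 145
 144 142  61  20]
clock: 9.6
tool_pos: [0.5624, 0.2187, 0.2835]
tcp_rot: [0.535, 0.845, -0.0, 0.0]
wrist_force: [0.1, -0.1, -3.1]
finger_gap: 0.0085
gripper_force: 109.0
```

View pics/w5.png

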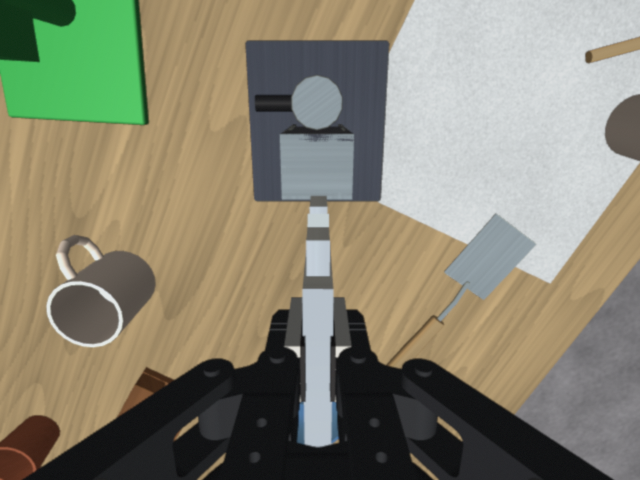

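The view shows the claw column at 318.3 and the rail centre at about 316.7, with the rail front edge at row 199. I trim 0.7 mm sideways and descend toward the rail top to feel it.

```bash
python3 -m jog '{"rows": [[[-0.06,-0.03,-0.7,0,0],[-0.06,-0.03,-1.4,0,0],[-0.06,-0.03,-1.6,0,0],[-0.06,-0.03,-1.6,0,0],[-0.06,-0.03,-1.6,0,0]]]}'|sed -n '2p;4p'
python3 -m jog '{"rows": [[[0,0,-0.1,0,0],[0,0,-0.2,0,0],[0,0,-0.2,0,0]]]}'|sed -n '2p;4p'
```

```text
tool_pos: [0.5617, 0.2187, 0.2674]
wrist_force: [-0.4, 0.1, -3.0]
tool_pos: [0.5616, 0.2188, 0.2656]
wrist_force: [0.1, 0.0, -3.3]
```

```bash
python3 -m jog '{"rows": [[[0,0,-0.1,0,0],[0,0,-0.2,0,0],[0,0,-0.2,0,0]]]}'|sed -n '2p;4p'
```

```text
tool_pos: [0.5615, 0.2188, 0.2633]
wrist_force: [-0.2, -0.4, -2.2]
```

```bash
python3 -m jog '{"rows": [[[0,0,-0.1,0,0],[0,0,-0.1,0,0],[0,0,-0.1,0,0]]]}'|sed -n '2p;4p'
```

```text
tool_pos: [0.5617, 0.2188, 0.2625]
wrist_force: [-0.0, -0.5, -2.6]
```

```bash
python3 -m jog '{"rows": [[[0,0,-0.1,0,0],[0,0,-0.1,0,0],[0,0,-0.1,0,0]]]}'|sed -n '2p;4p'
```

```text
tool_pos: [0.5616, 0.2188, 0.2615]
wrist_force: [-0.2, -0.1, -3.5]
```

```bash
python3 -m jog '{"rows": [[[0,0,-0.1,0,0],[0,0,-0.1,0,0],[0,0,-0.1,0,0]]]}'|sed -n '2p;4p'
```

```text
tool_pos: [0.5616, 0.2188, 0.2605]
wrist_force: [-0.3, 0.1, -1.9]
```

```bash
python3 -m jog '{"rows": [[[0,0,-0.1,0,0],[0,0,-0.1,0,0],[0,0,-0.1,0,0]]]}'|sed -n '2p;4p'
```

```text
tool_pos: [0.5616, 0.2188, 0.2595]
wrist_force: [-0.4, -0.1, -2.5]
```

```bash
python3 -m jog '{"rows": [[[0,0,-0.1,0,0],[0,0,-0.1,0,0],[0,0,-0.1,0,0]]]}'|sed -n '2p;4p'
```

```text
tool_pos: [0.5616, 0.2188, 0.2585]
wrist_force: [-0.5, -0.6, -2.9]
```

```bash
python3 -m jog '{"rows": [[[0,0,-0.1,0,0],[0,0,-0.1,0,0]]]}'|sed -n '2p;4p'
```

```text
tool_pos: [0.5617, 0.2188, 0.2576]
wrist_force: [-0.3, 0.3, -2.7]
```

```bash
python3 -m jog '{"rows": [[[0,0,-0.1,0,0],[0,0,-0.1,0,0]]]}'|sed -n '2p;4p'
```

```text
tool_pos: [0.5619, 0.2188, 0.2575]
wrist_force: [-0.6, -1.5, 0.4]
```

```bash
python3 -m jog '{"rows": [[[0,0,-0.1,0,0],[0,0,-0.1,0,0]]]}'|sed -n '2p;4p'
```

```text
tool_pos: [0.562, 0.2188, 0.2573]
wrist_force: [-1.3, -2.1, 4.4]
```

I felt contact at TCP z = 0.2574, so the rail top is about 0.2095, consistent with vision. The entry height is 82.5 mm lower, at TCP z ≈ 0.1749. I back out and go down.

```bash
python3 -m jog '{"rows": [[[0,0,0.6,0,0],[0.6,-1.2,0.6,0,0],[1.7,-3.6,0.6,0,0],[1.7,-3.6,-1,0,0],[1.7,-3.6,-4,0,0],[1.7,-3.6,-7,0,0],[1.7,-3.6,-8,0,0],[1.7,-3.6,-8,0,0]]]}'
python3 -m jog '{"rows": [[[0,0,0,0,0],[0,0,0,0,0],[0,0,0,0,0]]]}'
python3 - <<'E'
from rail import *
s=arm.get_state();y=R.from_quat(s['tcp_rot']).as_matrix()[:,1];T=s['tool_pos'];print(T,np.degrees(np.arctan2(y[1],y[0])),s['moment'])
a=np.radians(115.3);u=np.array([np.cos(a),np.sin(a)]);v=np.array([-u[1],u[0]]);d=T[:2]-[.548,.2497];print('along',d@u,'lat(+y stand)',d@v)
im,p=shot('wrist','w6.png');g=im.mean(2)
for r in range(60,200,10): print(r,g[r,270:370].astype(int)[::4])
E
```

```text
clock: 13.65
tool_pos: [0.5764, 0.1821, 0.1721]
tcp_rot: [0.535, 0.845, -0.002, -0.002]
wrist_force: [-0.6, -0.2, -2.8]
finger_gap: 0.0083
gripper_force: 108.6
clock: 13.95
tool_pos: [0.5801, 0.1831, 0.1777]
tcp_rot: [0.535, 0.845, 0.001, 0.001]
wrist_force: [0.7, 0.2, -2.0]
finger_gap: 0.0081
gripper_force: 108.6
[0.58006424 0.18313974 0.17774009] 25.3241866971935 [ 0.05132378  0.02552567 -0.00520923]
along -0.07387887715995663 lat(+y stand) -0.0005436725273321175
60 [149 150 149 150 150 149 149 149 149 148 149 149 149 149 148 148 149 148
 149 147 148 148 148 148 147]
70 [148 148 149 148 149 148 148 148 148 148 148 148 147 148 148 147 147 147
 147 147 147 147 147 147 146]
80 [147 146 146 146 147 146 146 147 145 147 146 145 147 146 146 146 146 146
 146 147 146 146 146 146 146]
90 [149 149 149 149 149 149 149 149 149 149 149 149 149 149 149 149 149 149
 149 150 148 150 149 149 149]
100 [153 153 153 153 153 153 153 153 153 153 153 154 153 153 152 153 152 152
 152 152 152 153 152 152 152]
110 [153 153 152 154 153 153 153 153 153 153 153 153 154 153 153 153 152 153
 153 153 153 153 153 153 153]
120 [156 156 157 156 156 156 157 157 156 157 157 157 157 157 158 156 157 157
 157 157 156 157 157 156 156]
130 [151 150 151 150 150 150 150 150 150 151 150 151 149 151 150 150 150 150
 149 149 149 150 149 150 150]
140 [151 151 151 150 151 149 149 147 146 146 147 147 147 147 149 147 149 156
 154 150 150 151 155 156 150]
150 [77 77 77 75 78 79 77 77 77 79 79 78 78 77 79 78 77 77 77 79 78 80 78 79
 79]
160 [77 78 76 75 76 78 76 76 77 77 79 76 77 75 77 78 76 77 76 78 75 78 78 77
 78]
170 [76 77 76 75 75 78 75 77 75 78 79 76 76 76 78 76 75 76 76 78 75 79 76 77
 77]
180 [77 77 77 74 74 77 76 77 75 76 78 75 76 74 77 76 76 75 75 77 76 78 76 77
 78]
190 [140 138 140 143 136 129 141 137 133 134 130 127 132 130 127 125 132 129
 131 134 138 147 129 133 136]
```

View pics/w6.png

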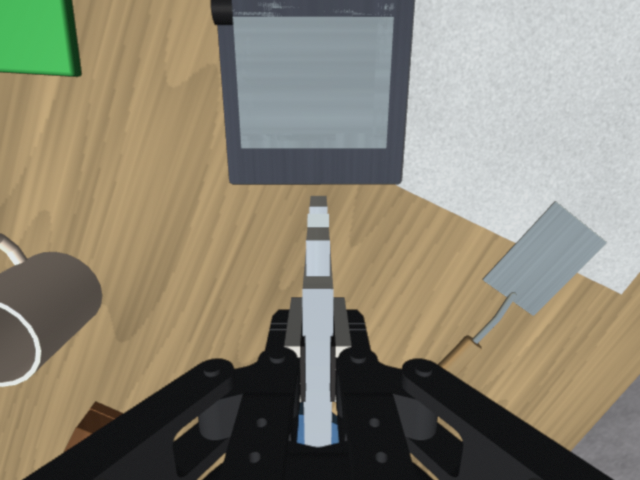

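Rail centre column is at 314 and the claw at 318.3, so the claw is about 1.2 mm to the right. I trim that and the height.

```bash
python3 -m jog '{"rows": [[[-0.11,-0.05,-0.28,0,0],[-0.55,0.85,-0.28,0,0],[-0.95,1.75,-0.28,0,0],[-0.95,1.75,-0.28,0,0],[-0.95,1.75,-0.28,0,0],[-0.95,1.75,-0.28,0,0]]]}'
cat > st.py <<'E'
from rail import *
s=arm.get_state();y=R.from_quat(s['tcp_rot']).as_matrix()[:,1];T=s['tool_pos']
a=np.radians(115.3);u=np.array([np.cos(a),np.sin(a)]);v=np.array([-u[1],u[0]]);d=T[:2]-[.548,.2497];F=s['wrist_force']
print('T',T.round(4),'along',round(d@u*1e3,2),'lat',round(d@v*1e3,2),'F along',F[:2]@u,'lat',F[:2]@v,'z',F[2],'yaw',np.degrees(np.arctan2(y[1],y[0])))
E
cat > cen.py <<'E'
from rail import *
im,p=shot('wrist');g=im.mean(2);
for r in range(100,190,12):
    l,q=edge(g[r],215,262),edge(g[r],366,415);print(r,round(l,1),round(q,1),'c',round((l+q)/2,2))
E
python3 st.py;python3 cen.py
```

```text
clock: 14.6
tool_pos: [0.5692, 0.2004, 0.1728]
tcp_rot: [0.535, 0.845, -0.0, 0.0]
wrist_force: [-0.4, 0.1, -2.6]
finger_gap: 0.008
gripper_force: 108.6
T [0.5692 0.2004 0.1728] along -53.63 lat 1.9 F along 0.23492726727414115 lat 0.2886424197024749 z -2.6282563530706127 yaw 25.339669808583974
100 225.1 413.2 c 319.14
112 243.9 412.1 c 327.99
124 244.7 411.1 c 327.9
136 245.3 410.2 c 327.72
148 246.1 409.2 c 327.64
160 246.8 408.2 c 327.55
172 247.4 407.4 c 327.41
184 248.2 406.5 c 327.36
```

```bash
sed -i 's/366,415/375,402/' cen.py; python3 -m jog '{"rows": [[[0,0,0,0,0],[0,0,0,0,0],[0,0,0,0,0]]]}' >/dev/null; python3 st.py;python3 cen.py
```

```text
T [0.5693 0.2001 0.1728] along -53.89 lat 1.95 F along -0.5610033878110221 lat 0.447319920924349 z -1.789403973567792 yaw 25.299471322329133
100 243.2 401.3 c 322.24
112 243.9 400.3 c 322.12
124 244.7 399.6 c 322.13
136 245.3 398.8 c 322.04
148 246.1 398.0 c 322.05
160 246.8 397.3 c 322.05
172 247.4 396.3 c 321.88
184 248.2 395.6 c 321.91
```

```bash
python3 -m jog '{"rows": [[[0.08,0.035,0.2,0,0],[0.08,0.035,0.2,0,0],[0.08,0.035,0.2,0,0],[0.08,0.035,0.2,0,0]]]}' >/dev/null; python3 st.py;python3 cen.py|tail -1
```

```text
T [0.57   0.2007 0.1748] along -53.7 lat 1.08 F along 0.052030856357289046 lat -0.3517451371950425 z -2.3797005371464093 yaw 25.318027371956774
184 246.4 390.9 c 318.66
```

```bash
python3 -m jog '{"rows": [[[-0.13,0.27,0,0,0],[-0.26,0.54,0,0,0],[-0.38,0.81,0,0,0],[-0.38,0.81,0,0,0]]]}' >/dev/null; python3 st.py
```

```text
T [0.5659 0.2093 0.1747] along -44.16 lat 1.13 F along -0.47800380325332825 lat -0.41294375513868053 z -2.861568295190299 yaw 25.35095067838941
```

```bash
python3 -m jog '{"rows": [[[-0.08,0.18,0,0,0],[-0.17,0.36,0,0,0],[-0.17,0.36,0,0,0]]]}' >/dev/null; python3 st.py
```

```text
T [0.5643 0.2126 0.1748] along -40.51 lat 1.07 F along 0.6163141708054749 lat -0.32110593722811254 z -3.1361219718354154 yaw 25.331703143737386
```

```bash
python3 -m jog '{"rows": [[[-0.06,0.14,0,0,0],[-0.13,0.27,0,0,0],[-0.13,0.27,0,0,0]]]}' >/dev/null; python3 st.py
```

```text
T [0.563  0.2152 0.1747] along -37.58 lat 1.13 F along -0.38239700827398326 lat -0.6035066075145709 z -2.2854888163568683 yaw 25.326665508826117
```

```bash
python3 -m jog '{"rows": [[[-0.08,0.18,0,0,0],[-0.17,0.36,0,0,0],[-0.17,0.36,0,0,0]]]}' >/dev/null; python3 st.py
```

```text
T [0.5613 0.2189 0.1748] along -33.5 lat 1.12 F along -0.3174997668331504 lat -0.2646969256873579 z -3.2805077730173124 yaw 25.332320901642458
```

```bash
python3 -m jog '{"rows": [[[-0.04,0.09,0,0,0],[-0.09,0.18,0,0,0],[-0.09,0.18,0,0,0]]]}' >/dev/null; python3 st.py
```

```text
T [0.5605 0.2206 0.1748] along -31.67 lat 1.15 F along 0.5816661877662938 lat 0.47336061469663265 z -3.166562188549846 yaw 25.322012898134936
```

```bash
python3 -m jog '{"rows": [[[-0.04,0.09,0,0,0],[-0.04,0.09,0,0,0]]]}' >/dev/null; python3 st.py
```

```text
T [0.5601 0.2215 0.1748] along -30.7 lat 1.1 F along 0.14259153889728887 lat -0.8830384298464973 z -2.293799352631801 yaw 25.319297368502557
```

```bash
python3 -m jog '{"rows": [[[-0.04,0.09,0,0,0],[-0.04,0.09,0,0,0]]]}' >/dev/null; python3 st.py
```

```text
T [0.5597 0.2224 0.1748] along -29.73 lat 1.09 F along 0.7245204097806316 lat 0.8211672733740214 z -2.8288836218948576 yaw 25.32016321986103
```

```bash
python3 -m jog '{"rows": [[[-0.04,0.09,0,0,0],[-0.04,0.09,0,0,0]]]}' >/dev/null; python3 st.py
```

```text
T [0.5595 0.2228 0.1748] along -29.23 lat 1.05 F along -1.5218754805794361 lat 0.19932171485945094 z -3.8610137476874775 yaw 25.322081549185853
```

The back edge met the face at TCP along ≈ -29.2 mm. I ease back 0.6 mm and go down.

```bash
python3 -m jog '{"rows": [[[0.03,-0.06,-0.1,0,0],[0.03,-0.06,-0.2,0,0],[0.03,-0.06,-0.3,0,0],[0.03,-0.06,-0.3,0,0]]]}' >/dev/null; python3 st.py
```

```text
T [0.5595 0.2226 0.1715] along -29.43 lat 1.22 F along 0.13772107741824458 lat 0.029731205656345287 z -2.753033176834961 yaw 25.321284694146833
```

```bash
python3 -m jog '{"rows": [[[0,0,-0.1,0,0],[0,0,-0.2,0,0],[0,0,-0.2,0,0]]]}' >/dev/null; python3 st.py
```

```text
T [0.5604 0.2221 0.1704] along -30.26 lat 0.61 F along -2.6561328224099903 lat 0.14573156122031528 z -0.6872920904101497 yaw 25.31830987761635
```

```bash
python3 -m jog '{"rows": [[[0,0,-0.1,0,0],[0,0,-0.2,0,0],[0,0,-0.2,0,0]]]}' >/dev/null; python3 st.py
```

```text
T [0.5609 0.2213 0.1692] along -31.23 lat 0.48 F along -6.039880247894637 lat 2.068499067536172 z 3.178052636414109 yaw 25.327824639619287
```

```bash
python3 -m jog '{"rows": [[[0,0,-0.1,0,0],[0,0,-0.2,0,0],[0,0,-0.2,0,0]]]}' >/dev/null; python3 st.py
```

```text
T [0.561  0.2213 0.1675] along -31.26 lat 0.42 F along -5.8269670892446035 lat 2.301460312399251 z 4.088949524630971 yaw 25.323596579729312
```

```bash
python3 -m jog '{"rows": [[[0,0,-0.1,0,0],[0,0,-0.2,0,0],[0,0,-0.2,0,0]]]}' >/dev/null; python3 st.py
```

```text
T [0.5607 0.2213 0.164 ] along -31.08 lat 0.63 F along -5.4019241668267775 lat -0.020569804726747076 z -0.9305801907766869 yaw 25.302836921707264
```

```bash
python3 -m jog '{"rows": [[[0,0,-0.1,0,0],[0,0,-0.2,0,0],[0,0,-0.2,0,0]]]}' >/dev/null; python3 st.py
```

```text
T [0.5605 0.2214 0.1607] along -30.97 lat 0.8 F along -4.304537422683653 lat -2.3120512960635096 z -5.246024885700546 yaw 25.28678038682015
```

```bash
python3 -m jog '{"rows": [[[0,0,-0.1,0,0],[0,0,-0.1,0,0],[0,0,-0.1,0,0]]]}' >/dev/null; python3 st.py
```

```text
T [0.5607 0.2213 0.1606] along -31.06 lat 0.67 F along -5.879213592355582 lat -1.4425122758246482 z -1.1910126687193037 yaw 25.304361501950183
```

```bash
python3 -m jog '{"rows": [[[0,0,-0.1,0,0],[0,0,-0.1,0,0],[0,0,-0.1,0,0]]]}' >/dev/null; python3 st.py
```

```text
T [0.5608 0.2213 0.1605] along -31.08 lat 0.59 F along -5.720797926059463 lat 1.5558775556288458 z 1.8172544943631266 yaw 25.31731278763277
```

```bash
python3 -m jog '{"rows": [[[0,0,-0.1,0,0],[0,0,-0.1,0,0],[0,0,-0.1,0,0]]]}' >/dev/null; python3 st.py
```

```text
T [0.5609 0.2213 0.1605] along -31.14 lat 0.5 F along -5.1886199561654 lat 2.8118796324034916 z 4.261754382652785 yaw 25.328284996568396
```

Hard stop at z = 0.1605, 14.3 mm below entry, so it is home. I unload, open, and rise.

```bash
python3 -m jog '{"rows": [[[0,0,0.15,0,0],[0,0,0.15,0,0],[0,0,0.15,0,0.3],[0,0,0.15,0,0.5],[0,0,0.15,0,0.6],[0,0,0.15,0,0.6],[0,0,0.15,0,0.6],[0,0,0.15,0,0.6]]]}'; python3 st.py
```

```text
clock: 21.25
tool_pos: [0.5596, 0.2228, 0.1603]
tcp_rot: [0.535, 0.845, 0.0, -0.0]
wrist_force: [-0.1, 0.3, 0.5]
finger_gap: 0.0515
gripper_force: 0.0
T [0.5596 0.2228 0.1603] along -29.32 lat 1.01 F along 0.292343007325628 lat -0.04346961320832865 z 0.47743007861452325 yaw 25.325689591325002
```

```bash
python3 -m jog '{"rows": [[[0,0,1,0,0.6],[0,0,3,0,0.6],[0,0,6,0,0.6],[0,0,10,0,0.6],[0,0,14,0,0.6],[1,-2,16,0,0.6],[2,-4,16,0,0.6],[2.5,-5,16,0,0.6]]]}'; python3 -m jog '{"rows": [[[1.7,-3.6,0,0,0.6],[3,-7,0,0,0.6],[3,-7,0,0,0.6],[3,-7,0,0,0.6]]]}'
python3 - <<'E'
from h import *
i,p=shot('wrist');j,q=shot('scene')
c=proj(p,[.56,.22,.19]).astype(int); print(c)
k=j[255:405,370:520]
i=i[max(c[1]-120,0):][:240,max(c[0]-120,0):][:,:240]
cv2.imwrite('pics/end.png',np.hstack([cv2.resize(x,(400,400),interpolation=cv2.INTER_CUBIC) for x in(i,k)]))
E
```

```text
clock: 22.05
tool_pos: [0.5859, 0.1715, 0.3227]
tcp_rot: [0.535, 0.845, 0.001, 0.002]
wrist_force: [-1.0, 0.3, -0.9]
finger_gap: 0.0511
gripper_force: 0.0
clock: 22.45
tool_pos: [0.6143, 0.1022, 0.3194]
tcp_rot: [0.536, 0.844, -0.0, -0.001]
wrist_force: [-0.3, 0.6, 0.0]
finger_gap: 0.0513
gripper_force: 0.0
[318  30]
```

View pics/end.png

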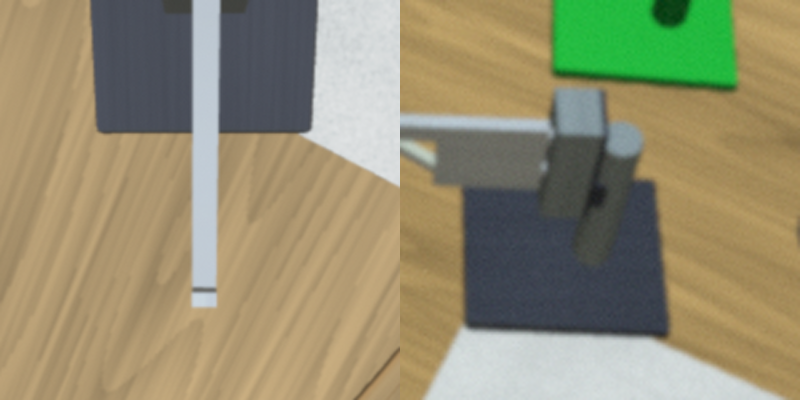

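The bracket hangs level on the rail, flush against the face. In the left panel it runs straight out at column 205, and in the right panel it meets the rail at (545,150). I hand the job in.

```bash
python3 -c "
from bench import arm
print(arm.finish_job())"
```

```text
the job is handed in; nothing more can be done
None
```

The aluminium display arm hangs in the grey stand, felt to snap past the catch and down to its hard stop, then released; the readings I took never showed more than about 8 N of pressing, and I handed the job in at about 22.5 s.

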